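# Lock a printer's guide shaft under its snap straps

### The job

Finish fitting the printer's guide shaft: push the steel shaft along its channel until its end is fully home against the end stop, then press both hinged straps down over it until each one snaps and stays shut by itself. Leave the other things on the bench where they are.

Things in the scene. Friction and masses are not known exactly. Their poses are not given: they have to be found in the camera images.
- beam: Black gantry beam fixed to the bench, 90 mm wide (its x), 270 mm long (its y, from -145 to +125), 30 mm high; origin on its underside, z up. A straight channel for the shaft runs along its top: 27 mm wide, centred on x = 0, y -120 to +120, floor at z 30, side walls 8 mm thick up to z 48. Its -y end is closed by a grey end stop (43 mm wide, up to z 58); its +y end is open.
- stop_face (a point): Centre of the end stop's face, which the shaft's tip must meet: in the beam frame (0, -120, 42) mm.
- shaft_tip (a point): Centre of the end, facing the stop, of the loose steel shaft in the channel: 24 mm in diameter, 260 mm long, about 0.32 kg, axis 42 mm above the bench. It starts 30 to 60 mm short of the stop; sliding takes 2 to 5 N. Two necks (12 mm in diameter, 24 mm long) come under the straps only when it is home; otherwise the rib under each strap meets the full shaft and the strap cannot shut.
- shaft_tail (a point): Centre of the shaft's other, free end, which sticks out of the channel's open end over the bare bench (15 mm past the beam's end when home, 45 to 75 mm at the start), axis 42 mm above the bench. Pushing it along the beam's -y slides the shaft home.
- strap_a (a joint): Angle of strap_a, the one nearer the open end: 0 = shut flat across the channel, grows as it opens upward (upright at 1.57, at most 1.75). A weak spring lifts it again to about 0.85 unless its catch has snapped over it; that happens at about 0.07 rad and takes 10 to 15 N pressed down at the pad. Caught, it reads under 0.03.
- strap_a_hinge (a point): Middle of strap_a's hinge line, which runs along the beam's y on the +x side of the channel; in the beam frame (28, 65, 55.5) mm. The strap closes towards the beam's -x, where a sprung steel catch bar on a grey post (x -44 to -31, 32 mm long, up to 59 mm above the bench) snaps over its lip.
- strap_a_pad (a point): Where to press strap_a: on its outer (upper when shut) face, 46 mm from the hinge line. The strap is an aluminium plate 28 mm wide (beam y), 6 mm thick, reaching 57 mm from the hinge line; shut, its top is 61.5 mm above the bench.
- strap_b (a joint): Angle of the other strap, nearer the end stop; same meaning and behaviour as strap_a.
- strap_b_hinge (a point): Middle of strap_b's hinge line; in the beam frame (28, -65, 55.5) mm.
- strap_b_pad (a point): Where to press strap_b: as strap_a_pad.
- control_pad: Bystander: black control pad lying flat, 75 x 140 x 34 mm with its dial, origin at the centre of its underside.
- spool: Bystander: small filament spool lying flat, 110 mm across, 48 mm high, origin at the centre of its underside.
- glue: Bystander: white glue jar standing, 44 mm across, 110 mm high, origin at the centre of its underside.
- driver: Bystander: screwdriver lying on the bench, about 200 mm long.

How it is judged (in metres and radians):
On the way, in this order (a step that is already met when the one before it is completed fails the run):
1. the shaft is home against the end stop (y of shaft_tip in the frame of beam below -0.117 m and z of shaft_tip in the frame of beam below 0.046 m), for 0.2 s.
2. one strap is shut (value of joint any of strap_a, strap_b below 0.04 rad), for 0.2 s.
3. both straps are shut (value of joint each of strap_a, strap_b below 0.04 rad), for 0.2 s.
At the end, for the whole second after the job is handed in: Both straps stay shut by themselves (joint under 0.04 rad, held by the catches), the shaft lies in its channel with its tip within 3 mm of the end stop, and the four bystanders are within 20 mm of where they were (all of step 1 and all of step 3 and z of shaft_tail in the frame of beam below 0.046 m and distance of each of control_pad, spool, glue, driver from where it was at the start of the episode below 0.02 m); the robot touches nothing.
It fails at once if a bystander is disturbed (moved more than 30 mm) (distance of any of control_pad, spool, glue, driver from where it was at the start of the episode above 0.03 m).
It also fails if it takes over 48 s, if anything falls off the work surface, if the arm or the gripper's body presses on something with over 40 N, if the wrist force passes 120 N, or if a joint passes its speed limit or range.

### The arm

A 6-joint arm with a two-finger parallel gripper is mounted at the origin on the work surface. World frame = base frame: x ahead of the robot, y to its left, z up, the work surface at z = 0. Lengths are in mm, angles in rad, forces in N, time in s.
With the tool pointing down it reaches from about 350 to 850 mm from the base axis. Payload 8.1 kg.
Tool frame: the origin (TCP) lies between the finger pads; the fingertips stand 25 mm ahead of it and the grasp point (between the pads) lies 6 mm ahead of it; z points along the fingers, y is the direction in which the jaws open and shut (so a half turn about z gives the same grasp; the last joint's range is limited). The gripper opens to 93 mm and grips with 3 to 60 N. Pads are 15 mm wide; open, the fingers measure 128 mm over their backs; the gripper's body (75 mm by 188 mm) begins 65 mm behind the grasp point.
Start: joints at [-1.259, 0.13, 1.488, -0, 1.523, -0.085], TCP at [231.901, -553.378, 209.235] pointing down, gripper open.
Joint ranges: [-2.96, 2.96], [-0.89, 2.26], [0.02, 2.5], [-1.34, 4.48], [0, 2.73], [-2.66, 2.66]. Speed limits (rad/s): [2.39, 2.39, 2.79, 3.14, 3.14, 3.14].

### API

Orientations are given as a 3x3 rotation matrix whose columns are the frame's x, y, z axes.
In Python, from cell import robot, imaging gives the robot as it stands. The module is installed in compiled form; this text tells all that it offers.
- The arm moves only by the shell command python3 -m crank 'ROWS'. ROWS is JSON, a list of rows, each a list of 7 numbers: the closure, from -1 (fully open) to 1 (shut), then the shift along the tool's x, y, z in cm, then the turn, a rotation vector about the tool's x, y, z in rad. In form: [[hand, x, y, z, rx, ry, rz], ...]. A call has 1 to 12 rows; each row is the pose to reach, as a shift and turn from the pose commanded when the call began, along the tool's axes at that moment; what a row does not reach only later rows make up. A row lasts 1/10 s, in which the tool goes at most 50 mm and 8.59 degrees, less where a joint would pass 70% of its speed; a pose out of reach is approached as far as the arm can. A call with a gripper value outside its range is refused whole. The fingers move at their own pace and stop on an object; the grip force is fixed at half the most. Time passes only in rows, so rows that repeat a pose let the fingers close. It gives the time, the measured TCP pose, the force and the opening at its end, in the units of the state.
- robot.get_obs(): the state, without advancing time (a new reading comes with each control period).
- imaging.capture(name): name is "scene" or "top" or "wrist"; returns the picture (480x640x3 uint8, red, green, blue); there is no depth.
- imaging.camera_info(name): a dict with "intrinsics" (3x3 intrinsics, pixels), "distortion" ([k1, k2, p1, p2, k3] as OpenCV has them; the pictures are not rectified), "view" (4x4, takes a point from world to camera coordinates). Camera axes: x right, y up, looking along -z (the intrinsics and any distortion apply to the point x, -y, -z); pixel columns grow to the right and rows downward; lengths in mm; the calibration is good to about 2 mm. A picture is of the moment at which its call begins: read the wrist's pose just before it. camera_info takes no time and is no camera call; for the wrist camera it gives the pose at the moment of the call.
- robot.job_done(): hands the job in, once; it reports no verdict.
The state is a dict: "time_s": time; "joint_positions": joint angles; "joint_vel": joint speeds; "joint_torque": joint torques, N m; "position": TCP position; "tcp_rot": TCP orientation; "ft_force": force on the tool from outside, world axes, zero at the start; "torque": the same for the moment, N m; "width": finger opening in mm.
Only numpy, scipy, OpenCV 4.12 (cv2) and the standard library are available. Lean on these libraries where they do the work, as an engineer would, in place of code of your own. Each camera call takes 0.05 s, during which the arm holds its last target. There are 200 camera calls.

## Working session

There is one attempt and no reset: what is moved stays moved. The work goes in short steps, Python scripts to look and compute and a shell command to move; the robot and the scene stay as the last step left them, time stands still between calls to the robot, and variables do not carry over. Pictures are saved under pics/ and viewed, about 8 in all and at most 12, crops included, and the job is handed in when it is done.

```bash
mkdir -p pics
python3 - <<'E'
from cell import robot, imaging
import cv2, numpy as np
for n in ("scene","top"):
    im=imaging.capture(n); cv2.imwrite(f"pics/{n}0.png",im[:,:,::-1])
    i=imaging.camera_info(n); print(n,np.round(i["intrinsics"],1).tolist(),i["distortion"],np.round(i["view"],3).tolist())
o=robot.get_obs(); print(o["time_s"],o["position"],np.round(o["tcp_rot"],3).tolist(),o["ft_force"],o["width"])
E
```

```text
scene [[437.1, 0.0, 312.3], [0.0, 437.1, 234.0], [0.0, 0.0, 1.0]] [-0.05935089  0.          0.          0.          0.        ] [[0.219, 0.976, -0.022, -148.145], [-0.542, 0.14, 0.829, 285.938], [0.811, -0.169, 0.56, -1670.583], [0.0, 0.0, 0.0, 1.0]]
top [[485.4, 0.0, 316.0], [0.0, 485.4, 237.5], [0.0, 0.0, 1.0]] [0.03419547 0.         0.         0.         0.        ] [[0.025, -1.0, -0.008, 1.262], [0.987, 0.023, 0.16, -634.895], [-0.16, -0.012, 0.987, -1104.626], [0.0, 0.0, 0.0, 1.0]]
0.1 [ 231.7108935  -552.8626999   208.27103641] [[0.922, 0.386, -0.001], [0.386, -0.922, 0.002], [0.0, -0.002, -1.0]] [-1.11348786  0.22772831 -0.41883496] 93.00700860460881
```

View pics/top0.png

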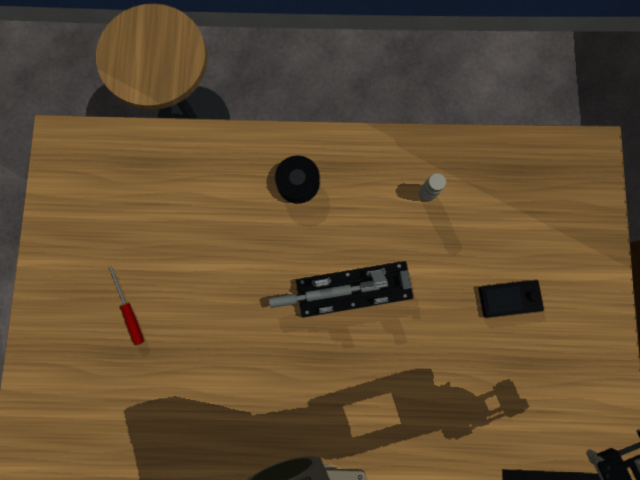

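View pics/scene0.png

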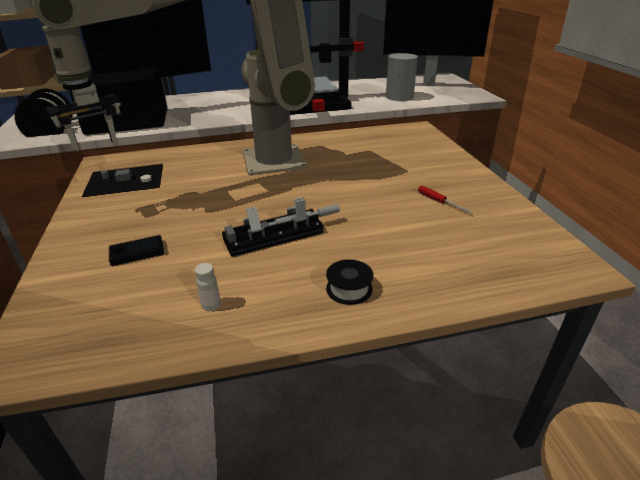

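Top view: beam from about (297,298) to (412,281), with the grey end stop on the right at (406,281). The shaft's tail is at about (271,301), and the catch posts are at (326,309) and (380,300). Next I'll localise the beam.

```bash
cat > h.py <<'E'
import cv2, numpy as np
from cell import robot, imaging
def ray(info,uv):
    K=np.array(info["intrinsics"]);V=np.array(info["view"])
    p=cv2.undistortPoints(np.float64(uv).reshape(-1,1,2),K,np.float64(info["distortion"])).reshape(-1,2)
    d=np.c_[p[:,0],-p[:,1],-np.ones(len(p))]@V[:3,:3]
    return -V[:3,:3].T@V[:3,3],d
def plane(info,uv,z):
    c,d=ray(info,uv); return c+d*((z-c[2])/d[:,2])[:,None]
def proj(info,P):
    V=np.array(info["view"]);q=np.atleast_2d(P)@V[:3,:3].T+V[:3,3]
    return cv2.projectPoints((q*[1,-1,-1]).reshape(-1,1,3),np.zeros(3),np.zeros(3),np.array(info["intrinsics"]),np.float64(info["distortion"]))[0].reshape(-1,2)
E
python3 - <<'E'
from h import *
im=cv2.imread("pics/top0.png"); i=imaging.camera_info("top")
hsv=cv2.cvtColor(im,cv2.COLOR_BGR2HSV)
m=((hsv[...,1]<75)|(hsv[...,2]<40)).astype(np.uint8)*255
x0,y0,x1,y1=255,250,430,330
c=np.zeros_like(m); c[y0:y1,x0:x1]=m[y0:y1,x0:x1]
dark=((im.max(2)<45)).astype(np.uint8)*255; d=np.zeros_like(m); d[y0:y1,x0:x1]=dark[y0:y1,x0:x1]
a=cv2.resize(im[y0:y1,x0:x1],None,fx=4,fy=4,interpolation=cv2.INTER_CUBIC)
b=cv2.cvtColor(cv2.resize(d[y0:y1,x0:x1],None,fx=2,fy=2),cv2.COLOR_GRAY2BGR)
b2=cv2.cvtColor(cv2.resize(c[y0:y1,x0:x1],None,fx=2,fy=2),cv2.COLOR_GRAY2BGR)
cv2.imwrite("pics/crop1.png",np.vstack([a,np.hstack([b,b2])]))
E
```

```text
(no output)
```

View pics/crop1.png

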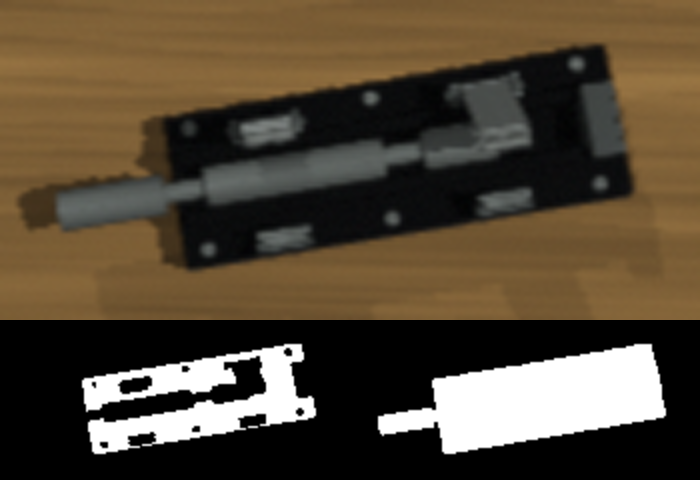

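The crop gives the beam's top corners at crop pixels (165,120), (604,45), (633,192) and (189,268). The shaft's tail face is at about (60,209), and strap b leans over the shaft more than strap a does.

Run:
```python
from h import *
im=cv2.imread("pics/top0.png"); i=imaging.camera_info("top")
off=np.array([255,250])
q=np.float64([[165,120],[604,45],[633,192],[189,268]])/4+off-0.375
W=plane(i,q,30)
B=np.float64([[45,125],[45,-145],[-45,-145],[-45,125]])
# rigid fit
mw=W[:,:2].mean(0);mb=B.mean(0);H=(B-mb).T@(W[:,:2]-mw);U,S,Vt=np.linalg.svd(H);R=Vt.T@U.T
if np.linalg.det(R)<0: print("neg")
t=mw-R@mb; print("cam",ray(i,q)[0].round(),"W",W.round(1).tolist(),"t",t.round(1),"yaw",np.arctan2(R[1,0],R[0,0]).round(4),"res",(W[:,:2]-(B@R.T+t)).round(1).tolist())
f=lambda P:plane(i,[np.array(P)/4+off-0.375],42)[0]
tail=f((60,209)); print("tail world",tail.round(1),"beam",(R.T@(tail[:2]-t)).round(1))
# screws
s=np.float64([[190,128],[371,98],[577,63],[600,183],[392,218],[208,249]])/4+off-.375
print(((plane(i,s,32)[:,:2]-t)@R).round(1).tolist())
P=lambda x,y,z:np.r_[R@[x,y]+t,z]
print("axis y",R[:,1].round(4)); 
for p in [(0,155,42),(0,140,42),(-18,65,61.5),(-18,-65,61.5)]: print(p,P(*p).round(1))
# shaft width midline check
for l,z,n in(((455,110),80,'b_hinge'),):pass
```

```text
cam [ 450.    3. 1192.] W [[535.0, 62.4, 30.0], [586.5, -199.6, 30.0], [499.3, -216.2, 30.0], [448.2, 45.5, 30.0]] t [515.3 -67.2] yaw 0.1931 res [[-0.5, -1.7], [-0.9, 1.2], [0.3, 1.9], [1.0, -1.4]]
tail world [480.5 121.8  42. ] beam [  2.1 192.2]
[[36.8, 109.4], [36.3, -0.2], [36.3, -125.2], [-35.9, -124.7], [-35.6, 0.3], [-35.3, 110.5]]
axis y [-0.1919  0.9814]
(0, 155, 42) [485.6  84.9  42. ]
(0, 140, 42) [488.5  70.2  42. ]
(-18, 65, 61.5) [485.2  -6.8  61.5]
(-18, -65, 61.5) [ 510.1 -134.4   61.5]
```

```bash
cat >> h.py <<'E'
from scipy.spatial.transform import Rotation as Ro
T=np.array([515.3,-67.2]); YAW=0.1931; R2=np.array([[np.cos(YAW),-np.sin(YAW)],[np.sin(YAW),np.cos(YAW)]])
def b2w(p): p=np.float64(p); return np.r_[R2@p[:2]+T,p[2]]
def w2b(p): p=np.float64(p); return np.r_[R2.T@(p[:2]-T),p[2]]
def goto(bp,yaxis_beam):
    o=robot.get_obs(); Rt=np.array(o["tcp_rot"])
    y=np.r_[R2@np.float64(yaxis_beam),0]; z=np.array([0,0,-1.]); G=np.c_[np.cross(y,z),y,z]
    print("now beam",w2b(o["position"]).round(1),"shift cm",(Rt.T@(b2w(bp)-o["position"])/10).round(2),"rot",Ro.from_matrix(Rt.T@G).as_rotvec().round(3),"F",np.round(o["ft_force"],1),"t",o["time_s"])
E
python3 -c "
from h import *
goto([0,225,160],[1,0])"
```

```text
now beam [-371.5 -422.2  208.3] shift cm [ 49.48 -55.86   4.93] rot [-1.000e-03 -1.000e-03 -1.367e+00] F [-1.1  0.2 -0.4] t 0.1
```

```bash
python3 -m crank '[[1,20,-23,0,0,0,-0.6],[1,20,-23,0,0,0,-0.6],[1,20,-23,0,0,0,-0.6],[1,20,-23,0,0,0,-0.6],[1,20,-23,0,0,0,-0.6],[1,20,-23,0,0,0,-0.6],[1,49.5,-56,4.9,0,0,-1.367],[1,49.5,-56,4.9,0,0,-1.367],[1,49.5,-56,4.9,0,0,-1.367],[1,49.5,-56,4.9,0,0,-1.367],[1,49.5,-56,4.9,0,0,-1.367],[1,49.5,-56,4.9,0,0,-1.367]]'; python3 -c "
from h import *
goto([0,225,160],[1,0])"
```

```text
time_s: 1.3
position: [423.4, 15.5, 176.3]
tcp_rot: [[-0.197, 0.98, 0.0], [0.98, 0.197, -0.0], [-0.0, 0.0, -1.0]]
ft_force: [1.3, -0.1, -1.0]
width: 2.6
now beam [-74.4  98.8 176.3] shift cm [12.58  7.51  1.63] rot [0.    0.    0.006] F [ 1.3 -0.1 -1. ] t 1.3
```

```bash
python3 -m crank '[[1,12.6,7.5,1.6,0,0,0],[1,12.6,7.5,1.6,0,0,0],[1,12.6,7.5,1.6,0,0,0],[1,12.6,7.5,1.6,0,0,0],[1,12.6,7.5,1.6,0,0,0],[1,12.6,7.5,1.6,0,0,0]]'
python3 - <<'E'
from h import *
goto([0,225,50],[1,0])
i=imaging.camera_info("wrist"); im=imaging.capture("wrist"); cv2.imwrite("pics/w1.png",im[:,:,::-1])
print(proj(i,[b2w(p) for p in [(0,192,42),(0,140,42),(0,125,30),(45,125,30),(-45,125,30)]]).round().tolist())
E
```

```text
time_s: 1.9
position: [472.4, 150.6, 160.4]
tcp_rot: [[-0.192, 0.981, -0.001], [0.981, 0.192, -0.001], [-0.0, -0.001, -1.0]]
ft_force: [-0.4, -0.2, -0.3]
width: 0.8
now beam [ -0.3 222.  160.4] shift cm [ 0.3   0.04 11.04] rot [-0.001  0.    -0.   ] F [-0.4 -0.2 -0.3] t 1.9
[[325.0, 268.0], [326.0, 325.0], [326.0, 334.0], [376.0, 334.0], [276.0, 334.0]]
```

View pics/w1.png

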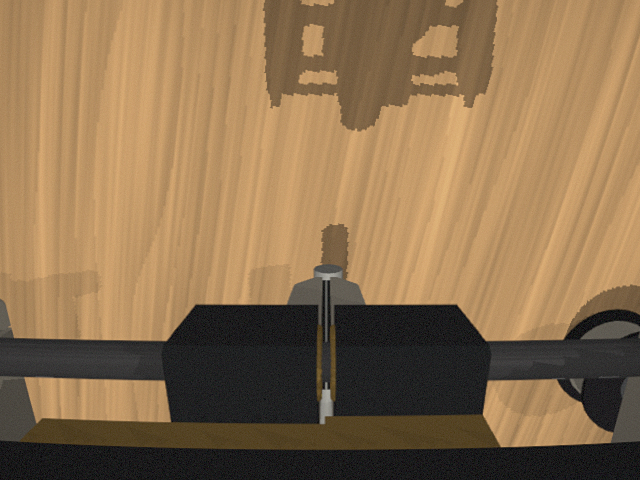

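```bash
python3 -m crank '[[1,0.3,0.1,5,0,0,0],[1,0.3,0.1,10,0,0,0],[1,0.3,0.1,11,0,0,0],[1,0.3,0.1,11,0,0,0],[1,-1.5,0.1,11,0,0,0],[1,-2.5,0.1,11,0,0,0],[1,-3.2,0.1,11,0,0,0],[1,-3.9,0.1,11,0,0,0],[1,-4.6,0.1,11,0,0,0],[1,-5.3,0.1,11,0,0,0],[1,-6,0.1,11,0,0,0],[1,-6.6,0.1,11,0,0,0]]'; python3 -c "
from h import *
goto([0,148,50],[1,0])"
```

```text
time_s: 3.15
position: [486.4, 86.3, 50.5]
tcp_rot: [[-0.192, 0.981, -0.0], [0.981, 0.192, -0.0], [0.0, -0.0, -1.0]]
ft_force: [0.4, -0.7, -0.0]
width: 0.2
now beam [  1.1 156.2  50.5] shift cm [-0.82 -0.11  0.05] rot [-0. -0. -0.] F [ 0.4 -0.7 -0. ] t 3.15
```

```bash
python3 -m crank '[[1,-0.2,0,0,0,0,0],[1,-0.4,0,0,0,0,0],[1,-0.6,0,0,0,0,0]]'
python3 - <<'E'
from h import *
goto([0,148,50],[1,0])
im=imaging.capture("top")[:,:,::-1]; cv2.imwrite("pics/c2.png",cv2.resize(im[240:330,250:430],None,fx=4,fy=4,interpolation=cv2.INTER_CUBIC))
E
```

```text
time_s: 3.45
position: [487.5, 81.0, 50.5]
tcp_rot: [[-0.192, 0.981, -0.0], [0.981, 0.192, 0.0], [0.0, -0.0, -1.0]]
ft_force: [-0.3, 0.2, -0.3]
width: 0.3
now beam [  1.1 150.7  50.5] shift cm [-0.27 -0.11  0.05] rot [-0. -0.  0.] F [-0.3  0.2 -0.3] t 3.45
```

View pics/c2.png

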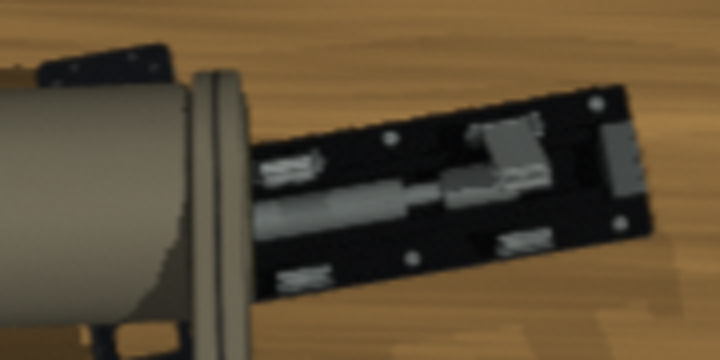

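The shaft's neck is still at px 351–360, so the shaft has not moved even though the fingers are at beam y≈151. I need to see where the fingertips are before going on.

Run:
```python
from h import *
i=imaging.camera_info("wrist"); a=imaging.capture("wrist")[:,:,::-1]
s=imaging.camera_info("scene"); b=imaging.capture("scene")[:,:,::-1]
p=robot.get_obs()["position"]
print("tips in wrist",proj(i,[p+[0,0,-25],p]).round().tolist(), "scene",proj(s,[p+[0,0,-25],p,b2w((0,192,42)),b2w((0,140,42))]).round().tolist())
b=cv2.resize(b[150:270,210:370],(400,300),interpolation=cv2.INTER_CUBIC)
cv2.imwrite("pics/c3.png",np.hstack([cv2.resize(a,(400,300)),b]))
```

```text
tips in wrist [[325.0, 271.0], [324.0, 288.0]] scene [[325.0, 215.0], [325.0, 208.0], [337.0, 207.0], [321.0, 211.0]]
```

View pics/c3.png

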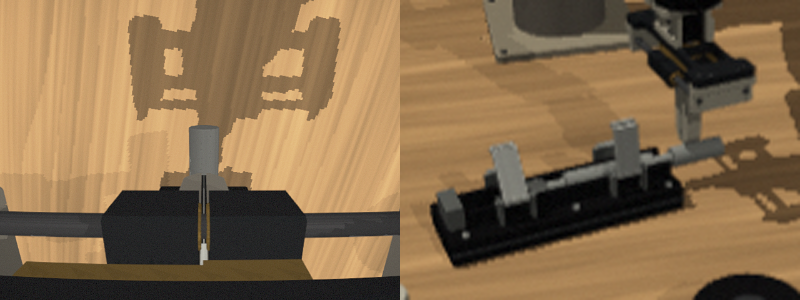

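Left (wrist): the shaft passes under the fingertips and its tail is still beyond them. Right (scene): the finger at crop (688,120) ends at the top of the shaft. It looks as if the tips ride higher than stated, so I'll check against the geometry.

Run:
```python
from h import *
i=imaging.camera_info("wrist"); o=robot.get_obs(); p=o["position"]; Rt=np.array(o["tcp_rot"]); s=imaging.camera_info("scene")
print("cam in tool",(Rt.T@(ray(i,[[320,240]])[0]-p)).round(1), "f",i["intrinsics"][0][0])
for d in(-20,-10,0,10,25):
    q=[p+Rt@[x,y,d] for x,y in((7.5,-17.5),(7.5,17.5),(-7.5,17.5),(0,0))]
    print(d,proj(i,q).round().tolist(),proj(s,q[-1:]).round().tolist())
print(p, o["joint_positions"])
print(proj(i,[b2w((x,192,42)) for x in(-12,0,12)]+[b2w((0,192,54)),b2w((0,192,30))]).round().tolist())
```

```text
cam in tool [  70.8    0.7 -175.8] f 377.6626678294831
-20 [[285.0, 289.0], [364.0, 289.0], [363.0, 320.0], [324.0, 305.0]] [[325.0, 202.0]]
-10 [[287.0, 281.0], [362.0, 281.0], [361.0, 311.0], [324.0, 296.0]] [[325.0, 205.0]]
0 [[289.0, 274.0], [360.0, 274.0], [359.0, 302.0], [324.0, 288.0]] [[325.0, 208.0]]
10 [[291.0, 267.0], [358.0, 267.0], [358.0, 294.0], [325.0, 281.0]] [[325.0, 211.0]]
25 [[293.0, 259.0], [356.0, 259.0], [355.0, 284.0], [325.0, 271.0]] [[325.0, 215.0]]
[487.52078245  80.99820642  50.55339663] [ 6.07949631e-02 -1.65301537e-02  1.94157011e+00  7.72033796e-05
  1.21662681e+00 -1.32206346e-01]
[[298.0, 203.0], [322.0, 203.0], [346.0, 203.0], [322.0, 207.0], [322.0, 200.0]]
```

```bash
python3 -m crank '[[1,3,0,0,0,0,0],[1,6,0,0,0,0,0],[1,8,0,0,0,0,0],[1,8,0,0,0,0,0]]'
python3 - <<'E'
from h import *
i=imaging.camera_info("wrist"); a=imaging.capture("wrist")[:,:,::-1]
s=imaging.camera_info("scene"); b=imaging.capture("scene")[:,:,::-1]
o=robot.get_obs();p=o["position"]; Rt=np.array(o["tcp_rot"])
for d in(-20,0,25): print(d,proj(s,p+Rt@[0,0,d]).round(1).tolist())
print(proj(s,[b2w((0,192,z)) for z in (30,42,54)]).round(1).tolist(), proj(s,[np.r_[p[:2],0]]).round(1))
b=cv2.resize(b[165:240,295:375],None,fx=5,fy=5,interpolation=cv2.INTER_CUBIC)
a=a[190:340,225:425]; a=cv2.resize(a,(400,300))
cv2.imwrite("pics/c4.png",np.hstack([cv2.copyMakeBorder(a,0,75,0,0,0),b]))
E
```

```text
time_s: 4.0
position: [471.6, 161.6, 50.6]
tcp_rot: [[-0.194, 0.981, -0.0], [0.981, 0.194, 0.001], [0.001, -0.0, -1.0]]
ft_force: [0.8, -0.3, -0.5]
width: 0.5
-20 [[349.7, 196.1]]
0 [[349.5, 202.1]]
25 [[349.3, 209.4]]
[[337.4, 210.8], [337.5, 207.3], [337.5, 203.8]] [[349.1 216.6]]
```

View pics/c4.png

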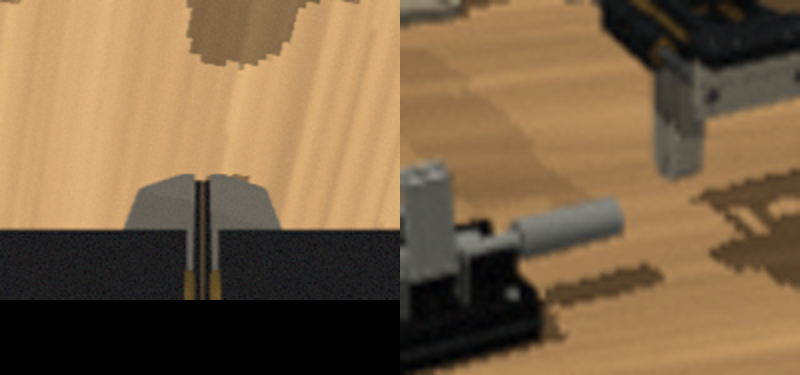

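The scene crop shows the fingertips at about (350,200.6). That puts them at z≈55, roughly level with the TCP rather than 25 mm ahead of it, so they slid just over the shaft. I'll lower 22 mm and push again.

```bash
python3 -m crank '[[1,0,0,2.2,0,0,0],[1,0,0,2.2,0,0,0],[1,-1.5,0,2.2,0,0,0],[1,-2.5,0,2.2,0,0,0],[1,-3,0,2.2,0,0,0],[1,-3.4,0,2.2,0,0,0],[1,-3.8,0,2.2,0,0,0],[1,-4.2,0,2.2,0,0,0]]'; python3 -c "
from h import *
goto([0,148,28],[1,0])"
```

```text
time_s: 4.9
position: [480.5, 118.4, 29.0]
tcp_rot: [[-0.192, 0.981, 0.001], [0.981, 0.192, 0.001], [0.001, 0.001, -1.0]]
ft_force: [-0.9, 2.9, 1.9]
width: -0.0
now beam [  1.5 188.9  29. ] shift cm [-4.09 -0.15  0.09] rot [ 0.001 -0.001  0.   ] F [-0.9  2.9  1.9] t 4.9
```

```bash
python3 -m crank '[[1,-0.4,-0.1,0,0,0,0],[1,-0.9,-0.1,0,0,0,0],[1,-1.4,-0.1,0,0,0,0],[1,-1.9,-0.1,0,0,0,0],[1,-2.3,-0.1,0,0,0,0],[1,-2.7,-0.1,0,0,0,0],[1,-3.1,-0.1,0,0,0,0],[1,-3.4,-0.1,0,0,0,0],[1,-3.6,-0.1,0,0,0,0]]'; python3 -c "
from h import *
goto([0,148,28],[1,0])"
```

```text
time_s: 5.8
position: [486.3, 82.5, 28.7]
tcp_rot: [[-0.192, 0.981, 0.0], [0.981, 0.192, 0.0], [0.0, 0.0, -1.0]]
ft_force: [-1.1, 3.5, 2.9]
width: 0.7
now beam [  0.3 152.5  28.7] shift cm [-0.45 -0.03  0.07] rot [ 0. -0. -0.] F [-1.1  3.5  2.9] t 5.8
```

Contact is steady at about 3.5 N. I'll creep forward until the force rises.

```bash
python3 -m crank '[[1,-0.2,0,0,0,0,0],[1,-0.4,0,0,0,0,0],[1,-0.5,0,0,0,0,0],[1,-0.5,0,0,0,0,0]]'; python3 -m crank '[[1,-0.15,0,0,0,0,0],[1,-0.3,0,0,0,0,0],[1,-0.3,0,0,0,0,0]]'
```

```text
time_s: 6.2
position: [487.1, 78.3, 28.6]
tcp_rot: [[-0.192, 0.981, -0.0], [0.981, 0.192, 0.001], [0.001, 0.0, -1.0]]
ft_force: [-1.8, 5.9, 4.7]
width: 0.7
time_s: 6.5
position: [487.1, 78.1, 28.7]
tcp_rot: [[-0.192, 0.981, -0.001], [0.981, 0.192, 0.005], [0.006, 0.0, -1.0]]
ft_force: [-4.1, 20.5, 6.2]
width: 0.4
```

Hard stop at 20 N with TCP beam y≈148, which puts the tail at ≈140: the shaft is home. Now I'll back off, rise and go to strap a.

```bash
python3 -m crank '[[1,2,0,0,0,0,0],[1,4,0,0,0,0,0],[1,4,0,-5,0,0,0],[1,4,0,-10,0,0,0],[1,4,0,-12,0,0,0],[1,4,0,-12,0,0,0]]'; python3 -c "
from h import *
goto([66,65,150],[0,-1])"
```

```text
time_s: 7.1
position: [482.7, 113.8, 152.6]
tcp_rot: [[-0.192, 0.981, 0.007], [0.981, 0.192, -0.0], [-0.002, 0.007, -1.0]]
ft_force: [0.0, -0.7, -1.1]
width: 0.3
now beam [  2.8 183.9 152.6] shift cm [-11.88   6.33   0.32] rot [ 0.007 -0.004  1.571] F [ 0.  -0.7 -1.1] t 7.1
```

```bash
python3 -m crank '[[1,-5,6.3,0.2,0,0,1.571],[1,-12,6.3,0.2,0,0,1.571],[1,-12,6.3,0.2,0,0,1.571],[1,-12,6.3,0.2,0,0,1.571],[1,-12,6.3,0.2,0,0,1.571],[1,-12,6.3,0.2,0,0,1.571],[1,-12,6.3,0.2,0,0,1.571],[1,-12,6.3,0.2,0,0,1.571],[1,-12,6.3,0.2,0,0,1.571],[1,-12,6.3,0.2,0,0,1.571],[1,-12,6.3,0.2,0,0,1.571],[1,-12,6.3,0.2,0,0,1.571]]'
python3 - <<'E'
from h import *
goto([66,65,92],[0,-1])
s=imaging.camera_info("scene"); b=imaging.capture("scene")[:,:,::-1]
t=imaging.camera_info("top"); a=imaging.capture("top")[:,:,::-1]
for y in(65,-65):
  for th in(1.75,1.57,1.2,.85): print(y,th,proj(s,[b2w((28-57*np.cos(th),y,55.5+57*np.sin(th)))]).round(1).tolist(),end="")
print(proj(t,[b2w((0,-120,54)),b2w((0,-53,42)),b2w((0,-77,42))]).round(1).tolist())
b=cv2.resize(b[150:260,215:355],(509,400),interpolation=cv2.INTER_CUBIC)
a=cv2.resize(a[250:330,360:420],(291,388),interpolation=cv2.INTER_CUBIC)
cv2.imwrite("pics/c5.png",np.hstack([cv2.copyMakeBorder(a,0,12,0,0,0),b]))
E
```

```text
time_s: 8.3
position: [563.6, 7.9, 144.2]
tcp_rot: [[0.982, 0.19, -0.003], [0.19, -0.982, -0.001], [-0.003, -0.0, -1.0]]
ft_force: [0.5, 0.0, 0.8]
width: 0.8
now beam [ 61.8  64.4 144.2] shift cm [ 0.44 -0.06  5.22] rot [-0.     0.003 -0.002] F [0.5 0.  0.8] t 8.3
65 1.75 [[301.6, 201.9]]65 1.57 [[300.1, 200.0]]65 1.2 [[297.3, 197.8]]65 0.85 [[295.2, 198.4]]-65 1.75 [[255.2, 212.9]]-65 1.57 [[254.0, 210.8]]-65 1.2 [[251.8, 208.4]]-65 0.85 [[250.3, 208.8]][[401.2, 280.1], [372.4, 285.2], [382.5, 283.5]]
```

View pics/c5.png

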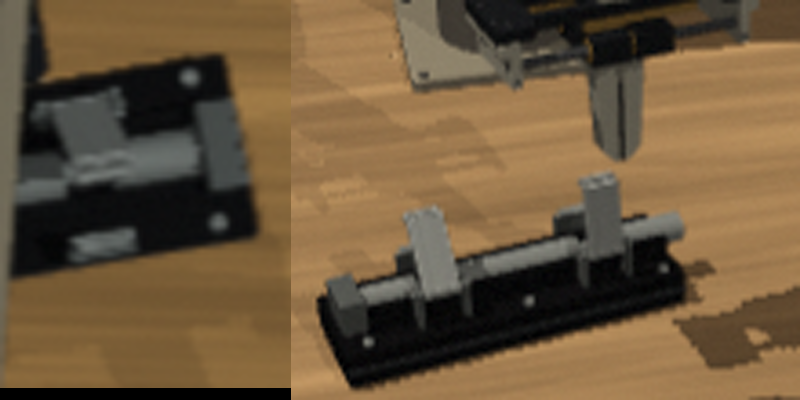

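The shaft now meets the end stop (left crop, (200,150)). Strap a is near 1.5 rad and strap b near 1.1 rad. Next I'll sweep strap a over along its arc.

```bash
python3 -m crank '[[1,0,0,4.7,0,0,0],[1,0,0,4.7,0,0,0],[1,-1.2,0,4.7,0,0,0],[1,-2.1,0,4.7,0,0,0],[1,-3,0,4.7,0,0,0],[1,-3.8,0,4.7,0,0,0],[1,-4.6,0,5,0,0,0],[1,-5.4,0,5.4,0,0,0],[1,-6,0,5.9,0,0,0],[1,-6.6,0,6.5,0,0,0],[1,-6.9,0,7,0,0,0],[1,-7.2,0,7.6,0,0,0]]'; python3 -c "
from h import *
goto([-12,65,60],[0,-1])"
```

```text
time_s: 9.6
position: [493.9, -5.4, 70.1]
tcp_rot: [[0.981, 0.192, -0.0], [0.192, -0.981, 0.0], [-0.0, -0.0, -1.0]]
ft_force: [-0.3, 0.3, 1.8]
width: 0.7
now beam [-9.2 64.8 70.1] shift cm [-0.28 -0.02  1.01] rot [-0.  0. -0.] F [-0.3  0.3  1.8] t 9.6
```

```bash
python3 -m crank '[[1,-0.3,0,0.4,0,0,0],[1,-0.4,0,0.8,0,0,0],[1,-0.4,0,1.0,0,0,0]]';  python3 -m crank '[[1,0,0,0.2,0,0,0],[1,0,0,0.4,0,0,0]]'
```

```text
time_s: 9.9
position: [489.8, -6.1, 60.0]
tcp_rot: [[0.981, 0.192, -0.001], [0.192, -0.981, 0.0], [-0.001, -0.0, -1.0]]
ft_force: [-0.9, 0.2, 2.1]
width: 0.6
time_s: 10.1
position: [490.0, -6.2, 57.0]
tcp_rot: [[0.981, 0.192, -0.001], [0.192, -0.981, -0.0], [-0.001, -0.0, -1.0]]
ft_force: [-4.9, -0.8, 6.4]
width: 0.7
```

```bash
python3 -m crank '[[1,0,0,0.2,0,0,0],[1,0,0,0.2,0,0,0]]';  python3 -m crank '[[1,0,0,0.2,0,0,0],[1,0,0,0.2,0,0,0]]'; python3 -m crank '[[1,0,0,0.2,0,0,0],[1,0,0,0.2,0,0,0]]'
```

```text
time_s: 10.3
position: [490.3, -6.1, 54.3]
tcp_rot: [[0.981, 0.192, -0.0], [0.192, -0.981, 0.0], [-0.0, -0.0, -1.0]]
ft_force: [-0.3, 0.5, -0.0]
width: 0.6
time_s: 10.5
position: [490.6, -6.1, 52.5]
tcp_rot: [[0.981, 0.192, 0.001], [0.192, -0.981, -0.0], [0.001, 0.0, -1.0]]
ft_force: [1.8, 0.4, 1.1]
width: 1.0
time_s: 10.7
position: [490.7, -6.2, 52.1]
tcp_rot: [[0.981, 0.192, 0.0], [0.192, -0.981, -0.0], [0.0, 0.0, -1.0]]
ft_force: [-5.9, 0.9, 14.4]
width: 0.5
```

The force dropped after z≈57 and then rose against a hard seat, so strap a has snapped. I'll lift and go to strap b.

```bash
python3 -m crank '[[1,0,0,0.1,0,0,0],[1,0,0,-4,0,0,0],[1,0,0,-8,0,0,0],[1,3,5,-8.5,0,0,0],[1,6,9,-8.5,0,0,0],[1,7.6,13,-8.5,0,0,0],[1,7.6,13,-8.5,0,0,0],[1,7.6,13,-8.5,0,0,0]]'
python3 - <<'E'
from h import *
goto([62,-65,144],[0,-1])
s=imaging.camera_info("scene"); b=imaging.capture("scene")[:,:,::-1]
b=cv2.resize(b[150:260,215:355],None,fx=5,fy=5,interpolation=cv2.INTER_CUBIC); cv2.imwrite("pics/c6.png",b)
E
```

```text
time_s: 11.5
position: [589.6, -119.9, 134.4]
tcp_rot: [[0.982, 0.19, -0.002], [0.19, -0.982, 0.001], [-0.002, -0.001, -1.0]]
ft_force: [-0.5, 0.3, -0.1]
width: 0.1
now beam [ 62.8 -66.  134.4] shift cm [-0.08 -0.1  -0.96] rot [-0.001  0.002 -0.002] F [-0.5  0.3 -0.1] t 11.5
```

View pics/c6.png

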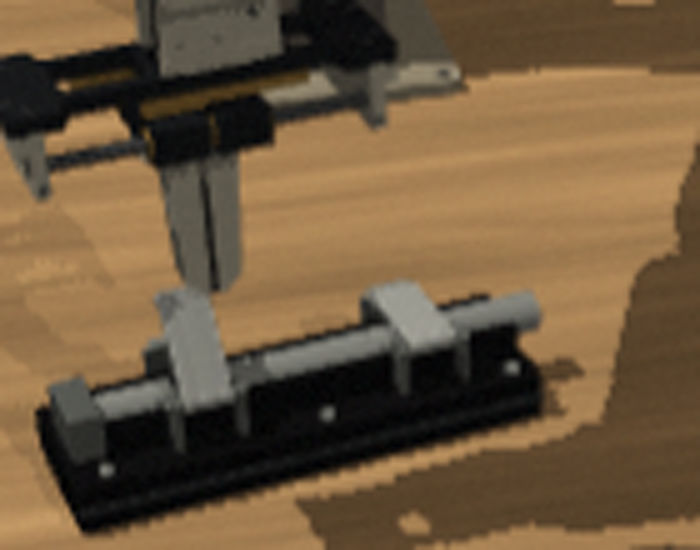

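Strap a stays shut, at (410,315) in the crop, and the finger is above strap b at (215,285). Same sweep for strap b.

```bash
python3 -m crank '[[1,0,0,4.4,0,0,0],[1,-1.2,0,4.4,0,0,0],[1,-2.1,0,4.4,0,0,0],[1,-3,0,4.4,0,0,0],[1,-3.9,0,4.4,0,0,0],[1,-4.7,0,4.5,0,0,0],[1,-5.5,0,4.8,0,0,0],[1,-6.1,0,5.3,0,0,0],[1,-6.7,0,5.9,0,0,0],[1,-7.3,0,6.6,0,0,0],[1,-7.6,0,7.2,0,0,0],[1,-7.6,0,7.5,0,0,0]]'; python3 -m crank '[[1,0,0,0.3,0,0,0],[1,0,0,0.3,0,0,0]]';python3 -m crank '[[1,0,0,0.2,0,0,0],[1,0,0,0.2,0,0,0]]';python3 -m crank '[[1,0,0,0.2,0,0,0],[1,0,0,0.2,0,0,0]]'
```

```text
time_s: 12.75
position: [514.1, -133.7, 59.4]
tcp_rot: [[0.982, 0.191, -0.002], [0.191, -0.982, 0.0], [-0.002, -0.001, -1.0]]
ft_force: [-0.4, 0.5, 1.6]
width: 0.6
time_s: 12.95
position: [514.4, -133.8, 57.1]
tcp_rot: [[0.981, 0.192, -0.002], [0.192, -0.981, 0.0], [-0.002, -0.0, -1.0]]
ft_force: [-2.5, -0.6, 3.7]
width: 0.6
time_s: 13.15
position: [515.0, -133.6, 55.1]
tcp_rot: [[0.981, 0.192, -0.001], [0.192, -0.981, 0.0], [-0.001, -0.0, -1.0]]
ft_force: [0.3, 0.0, 0.4]
width: 0.1
time_s: 13.35
position: [515.0, -133.5, 53.0]
tcp_rot: [[0.981, 0.192, -0.001], [0.192, -0.981, 0.0], [-0.0, -0.0, -1.0]]
ft_force: [-0.1, -0.5, -0.1]
width: 0.5
```

Force dropped here too (snap). I'll press to seat it, then lift away and check.

```bash
python3 -m crank '[[1,0,0,0.2,0,0,0],[1,0,0,0.25,0,0,0],[1,0,0,0.3,0,0,0]]'; python3 -m crank '[[1,0,0,-4,0,0,0],[1,0,0,-8,0,0,0],[1,-6,0,-12,0,0,0],[1,-11,0,-14,0,0,0],[1,-15,0,-14,0,0,0],[1,-15,0,-14,0,0,0],[1,-15,0,-14,0,0,0]]'
python3 - <<'E'
from h import *
b=imaging.capture("scene")[:,:,::-1]; a=imaging.capture("top")[:,:,::-1]
b=cv2.resize(b[180:260,215:335],(480,320),interpolation=cv2.INTER_CUBIC); a=cv2.resize(a[250:330,290:420],None,fx=4,fy=4,interpolation=cv2.INTER_CUBIC)
cv2.imwrite("pics/c7.png",np.vstack([cv2.copyMakeBorder(b,0,-320+320,0,40,0,value=0) if 1 else 0,a])[:600])
E
```

```text
time_s: 13.65
position: [515.4, -133.8, 52.1]
tcp_rot: [[0.981, 0.192, -0.0], [0.192, -0.981, -0.0], [-0.0, 0.0, -1.0]]
ft_force: [-9.4, 2.7, 18.7]
width: 0.3
time_s: 14.35
position: [367.2, -163.2, 191.5]
tcp_rot: [[0.982, 0.19, 0.002], [0.19, -0.982, -0.002], [0.002, 0.002, -1.0]]
ft_force: [0.7, -0.8, -0.8]
width: 0.4
```

View pics/c7.png

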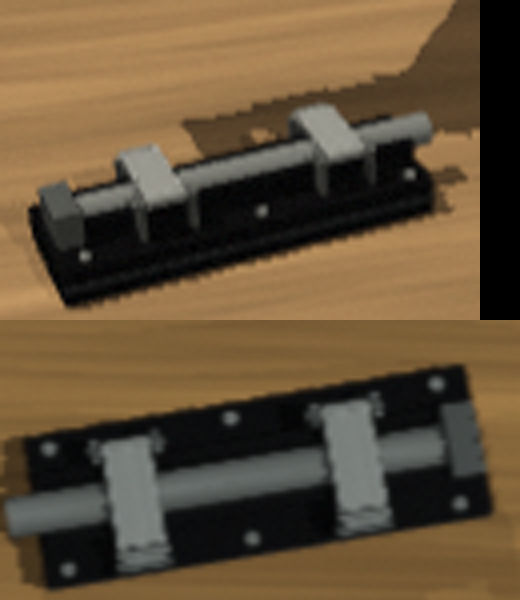

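Both straps lie flat across the shaft under their catches, at (148,175) and (328,135), and the shaft meets the stop. Handing in.

```bash
python3 -c "
from cell import robot
print(robot.job_done()); print(robot.get_obs()['time_s'])"
```

```text
the job is handed in; nothing more can be done
None
the job is handed in; nothing more can be done
```

The guide shaft is home against the end stop, both straps are snapped shut, and I handed the job in at about 14.5 s. No verdict was reported.

- **Shaft:** I pushed it until it met a hard stop at about 20 N, with its tail at beam y ≈ 140 mm. The final top picture shows it touching the end stop.
- **Straps:** Each was swept down along its arc and pressed. The force dropped at the snap, then rose to 14 N (strap a) and 19 N (strap b) on the seat. In the final pictures both lie flat with the arm well clear. I could not read their joint angles directly.
- **Disagreement:** The first push slid over the shaft with no contact. The closed fingertips turned out to be 5–9 mm behind the TCP, not the stated 25 mm ahead of it, judged from the camera picture and later from contact. I lowered the tool and pushed again.
- **Bystanders:** The arm's path stayed clear of them, but I did not measure them again at the end.

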